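Hang the office stamps on their rack in order of size

TASK

Hang the four wooden hand stamps on the stamp rack, one in each fork, in order of plate size: the largest at the end of the rack where the ink pad lies, the smallest at the other end. Each must hang upright and well in from the flared tips of its fork, rubber clear of the board, with the long side of its plate pointing from front to back. Knock no stamp over, and leave the ink pad, the memo pad and everything else where they are.

Things in the scene. Friction and masses are not known exactly. Their poses are not given: they have to be found in the camera images.
- stamp_large: pale wooden hand stamp, plate 72 x 30 mm (large of four that differ only in plate size). Origin: centre of the underside, x along the 72 mm side, z up. Plate and rubber 17 mm thick, then neck (17 mm wide at the foot, 8 mm from 28 mm up), then round knob from 45 to 86 mm height, flat below, 28 mm in diameter (26 above 68 mm). Stands upright; about 72 g. Plate ends alike.
- stamp_medium: pale wooden hand stamp, plate 60 x 26 mm (medium of four that differ only in plate size). Origin: centre of the underside, x along the 60 mm side, z up. Plate and rubber 17 mm thick, then neck (17 mm wide at the foot, 8 mm from 28 mm up), then round knob from 45 to 86 mm height, flat below, 28 mm in diameter (26 above 68 mm). Stands upright; about 63 g. Plate ends alike.
- stamp_small: pale wooden hand stamp, plate 49 x 22 mm (small of four that differ only in plate size). Origin: centre of the underside, x along the 49 mm side, z up. Plate and rubber 17 mm thick, then neck (17 mm wide at the foot, 8 mm from 28 mm up), then round knob from 45 to 86 mm height, flat below, 28 mm in diameter (26 above 68 mm). Stands upright; about 56 g. Plate ends alike.
- stamp_tiny: pale wooden hand stamp, plate 38 x 18 mm (tiny of four that differ only in plate size). Origin: centre of the underside, x along the 38 mm side, z up. Plate and rubber 17 mm thick, then neck (17 mm wide at the foot, 8 mm from 28 mm up), then round knob from 45 to 86 mm height, flat below, 28 mm in diameter (26 above 68 mm). Stands upright; about 50 g. Plate ends alike.
- rack: fixed brown stamp rack: board 100 x 206 mm, 12 mm thick; at the back two posts and a rail (front face x = +22 mm), none above 73 mm. Origin on the desk below the middle of the row of forks; x from the open front to the back, y along the row to the left, z up. Forks at y = +69, +23, -23, -69 mm. Beware: left of it a printer 370 mm high fills the desk from 0.48 m ahead of the robot and 0.10 m to its left.
- fork_1: leftmost wire fork of the rack, seen from its front. Origin on the desk below the seat; axes as rack. Two 5 mm wires along x, tops 72 mm high, 16 mm clear apart from x = -18 mm to the rail, flared to 36 mm at the front tips (x = -40 mm). A stamp's neck slides in from the front above board height; the knob's underside then rests on the wires, stamp underside 27 mm above the desk.
- fork_2: second from left wire fork of the rack, seen from its front. Origin on the desk below the seat; axes as rack. Two 5 mm wires along x, tops 72 mm high, 16 mm clear apart from x = -18 mm to the rail, flared to 36 mm at the front tips (x = -40 mm). A stamp's neck slides in from the front above board height; the knob's underside then rests on the wires, stamp underside 27 mm above the desk.
- fork_3: third from left wire fork of the rack, seen from its front. Origin on the desk below the seat; axes as rack. Two 5 mm wires along x, tops 72 mm high, 16 mm clear apart from x = -18 mm to the rail, flared to 36 mm at the front tips (x = -40 mm). A stamp's neck slides in from the front above board height; the knob's underside then rests on the wires, stamp underside 27 mm above the desk.
- fork_4: rightmost wire fork of the rack, seen from its front. Origin on the desk below the seat; axes as rack. Two 5 mm wires along x, tops 72 mm high, 16 mm clear apart from x = -18 mm to the rail, flared to 36 mm at the front tips (x = -40 mm). A stamp's neck slides in from the front above board height; the knob's underside then rests on the wires, stamp underside 27 mm above the desk.
- ink_pad: open ink pad: flat black tray 58 x 92 mm, 16 mm high, with dark blue felt inside a rim; loose on the desk in front of the rack, before the rack's left or right half (a yellow memo pad 76 x 76 x 11 mm lies before the other half). Origin at the centre of the underside, z up.
There are look-alikes about, which are no part of the job. Leave any green look-alike of the stamp_tiny alone.

How it is judged:
At the end, for the whole second after the job is handed in: One stamp at rest in each fork, largest at the ink pad's end, falling in size to the tiny one: within 16 mm of the seat, underside 21 to 36 mm above the desk, upright within 0.17 rad, long side within 0.35 rad of front-to-back; ink pad within 25 mm of its place (((y of ink_pad in the frame of rack above 0 m and (horizontal distance between stamp_large and fork_1 below 0.016 m and height (world z) of stamp_large between 0.021 and 0.036 m and angle between stamp_large's own z axis and vertical below 0.17 rad and angle between the x axis of stamp_large and the x axis of rack, either way round below 0.35 rad and linear speed of stamp_large below 0.02 m/s and angular speed of stamp_large below 0.3 rad/s) and (horizontal distance between stamp_medium and fork_2 below 0.016 m and height (world z) of stamp_medium between 0.021 and 0.036 m and angle between stamp_medium's own z axis and vertical below 0.17 rad and angle between the x axis of stamp_medium and the x axis of rack, either way round below 0.35 rad and linear speed of stamp_medium below 0.02 m/s and angular speed of stamp_medium below 0.3 rad/s) and (horizontal distance between stamp_small and fork_3 below 0.016 m and height (world z) of stamp_small between 0.021 and 0.036 m and angle between stamp_small's own z axis and vertical below 0.17 rad and angle between the x axis of stamp_small and the x axis of rack, either way round below 0.35 rad and linear speed of stamp_small below 0.02 m/s and angular speed of stamp_small below 0.3 rad/s) and (horizontal distance between stamp_tiny and fork_4 below 0.016 m and height (world z) of stamp_tiny between 0.021 and 0.036 m and angle between stamp_tiny's own z axis and vertical below 0.17 rad and angle between the x axis of stamp_tiny and the x axis of rack, either way round below 0.35 rad and linear speed of stamp_tiny below 0.02 m/s and angular speed of stamp_tiny below 0.3 rad/s)) or (y of ink_pad in the frame of rack below 0 m and (horizontal distance between stamp_large and fork_4 below 0.016 m and height (world z) of stamp_large between 0.021 and 0.036 m and angle between stamp_large's own z axis and vertical below 0.17 rad and angle between the x axis of stamp_large and the x axis of rack, either way round below 0.35 rad and linear speed of stamp_large below 0.02 m/s and angular speed of stamp_large below 0.3 rad/s) and (horizontal distance between stamp_medium and fork_3 below 0.016 m and height (world z) of stamp_medium between 0.021 and 0.036 m and angle between stamp_medium's own z axis and vertical below 0.17 rad and angle between the x axis of stamp_medium and the x axis of rack, either way round below 0.35 rad and linear speed of stamp_medium below 0.02 m/s and angular speed of stamp_medium below 0.3 rad/s) and (horizontal distance between stamp_small and fork_2 below 0.016 m and height (world z) of stamp_small between 0.021 and 0.036 m and angle between stamp_small's own z axis and vertical below 0.17 rad and angle between the x axis of stamp_small and the x axis of rack, either way round below 0.35 rad and linear speed of stamp_small below 0.02 m/s and angular speed of stamp_small below 0.3 rad/s) and (horizontal distance between stamp_tiny and fork_1 below 0.016 m and height (world z) of stamp_tiny between 0.021 and 0.036 m and angle between stamp_tiny's own z axis and vertical below 0.17 rad and angle between the x axis of stamp_tiny and the x axis of rack, either way round below 0.35 rad and linear speed of stamp_tiny below 0.02 m/s and angular speed of stamp_tiny below 0.3 rad/s)))); the robot touches nothing.
It fails at once if a stamp is knocked over (angle between any of stamp_large, stamp_medium, stamp_small, stamp_tiny's own z axis and vertical above 0.8 rad).
It fails at once if the ink pad is shifted by more than 25 mm (distance of ink_pad from where it was at the start of the episode above 0.025 m).
It also fails if it takes over 93 s, if anything falls off the work surface, if the arm or the gripper's body presses on something with over 40 N, if the wrist force passes 120 N, or if a joint passes its speed limit or range.

ROBOT

A 6-joint arm with a two-finger parallel gripper is mounted at the origin on the work surface; the furniture and walls round the work are solid. World frame = base frame: x ahead of the robot, y to its left, z up, the work surface at z = 0. Lengths are in m, angles in rad, forces in N, time in s.
With the tool pointing down it reaches from about 0.375 to 0.975 m from the base axis. Payload 3.8 kg.
Tool frame: the origin (TCP) lies midway between the tips of the shut fingers; the grasp point (between the pads) lies 19 mm behind it; x points along the fingers, y is the direction in which the jaws open and shut, and the axes are right-handed (so a half turn about x gives the same grasp; the last joint's range is limited). The gripper opens to 88 mm and grips with 3 to 60 N. Pads are 18 mm wide; open, the fingers measure 123 mm over their backs; the gripper's body (75 mm by 187 mm) begins 45 mm behind the grasp point.
Start: joints at [-1.204, 0.264, 1.604, -0, 1.274, -0.037], TCP at [0.265, -0.621, 0.239] pointing down, gripper open.
Joint ranges: [-2.63, 2.63], [-0.94, 2.18], [0.31, 2.57], [-1.31, 4.45], [0, 2.66], [-2.55, 2.55]. Speed limits (rad/s): [2.57, 2.57, 3.14, 3.14, 3.14, 3.14].

INTERFACE

Orientations are given as a rotation vector (axis times angle).
In Python, from cell import manip, inverse_kinematics, cams, order gives the robot as it stands. Calls block until the motion is done:
- manip.move_pose(position, orientation): joint-space move of the TCP to a pose.
- manip.move_linear(position, rate=0.15, rot=None): straight line of the TCP; rot=None keeps the orientation; rate is the mean speed in m/s.
- manip.set_joints(angles): joint-space move.
- manip.set_gripper(opening, force=None): finger opening in m; force is the grip in N (None keeps the last); returns when the fingers have stopped.
- manip.dwell(seconds).
- inverse_kinematics(position, orientation): joint angles nearest the present ones, or None.
- manip.state(): the state.
- cams.capture(name): name is "scene" or "top" or "wrist"; returns a dict with "image" (420x560x3 uint8, blue, green, red), "z_map" (420x560 float32, m along the optical axis (not along the pixel's ray), 0 where there is no reading), "intrinsics" (3x3 intrinsics, pixels), "position" and "orientation" of the camera in the world; the wrist camera has in their place "T_tool_cam" (4x4, takes a point from camera to tool coordinates, whose origin is the TCP and whose axes are the tool frame's). Camera axes: x right, y down, z forward; pixel columns grow to the right and rows downward; lengths in m; the calibration is good to about 2 mm. A picture is of the moment at which its call begins: read the wrist's pose just before it.
A pose or a line that the arm cannot do raises manip.IKError and nothing moves.
- order.close_job(): hands the job in, once; it reports no verdict.
The state is a dict: "clock": time; "joint_pos": joint angles; "joint_velocities": joint speeds; "tau": joint torques, N m; "tool_pos": TCP position; "tcp_rot": TCP orientation; "contact_force": force on the tool from outside, world axes, zero at the start; "moment": the same for the moment, N m; "gripper_width": finger opening in m.
Only numpy, scipy, OpenCV 4.12 (cv2) and the standard library are available. Lean on these libraries where they do the work, as an engineer would, in place of code of your own. Each camera call takes 0.05 s, during which the arm holds its last target.

## Working session

There is one attempt and no reset: what is moved stays moved. The work goes in short steps, each a Python script; the robot and the scene stay as the last script left them, time stands still between calls to the robot, and variables do not carry over. Pictures are saved under pics/ and viewed, and the job is handed in when it is done.

```bash
ls; mkdir -p pics; python3 - <<'E'
from cell import manip,cams
import cv2,numpy as np
print(manip.state())
for n in ["scene","top"]:
    c=cams.capture(n); cv2.imwrite(f"pics/{n}0.png",c["image"]); np.savez(f"{n}0.npz",**c)
    print(n,c["intrinsics"],c["position"],c["orientation"])
E
```

```text
pics
{'clock': 0.0, 'joint_pos': array([-1.20390197e+00,  2.64725558e-01,  1.60536439e+00, -2.83372987e-05,
        1.27370010e+00, -3.68750647e-02]), 'joint_velocities': array([ 6.59289376e-04,  1.10429912e-03, -8.97437397e-04, -5.44713432e-04,
       -8.83101224e-05, -4.47687359e-04]), 'tau': array([-7.17524881e-05, -5.02117896e+01, -3.56876886e+01,  7.30495225e-02,
        2.95740017e-02, -1.52567145e-04]), 'tool_pos': array([ 0.26494966, -0.62005601,  0.23741179]), 'tcp_rot': array([ 1.99987518,  0.41161826, -2.00066669]), 'contact_force': array([-0.59940468, -0.54272516,  0.44627531]), 'moment': array([ 0.02378057, -0.00837307, -0.01477458]), 'gripper_width': 0.08781433970395738}
scene [[393.63891697   0.         280.57609906]
 [  0.         393.63891697 208.85182468]
 [  0.           0.           1.        ]] [ 0.00071242 -0.59927412  0.44459622] [-1.97428116  0.80900374 -0.46544498]
top [[499.71188039   0.         270.16747164]
 [  0.         499.71188039 208.57171268]
 [  0.           0.           1.        ]] [ 0.3873669  -0.09881153  0.98820991] [-2.13433054  2.15676876 -0.10200865]
```

View pics/scene0.png

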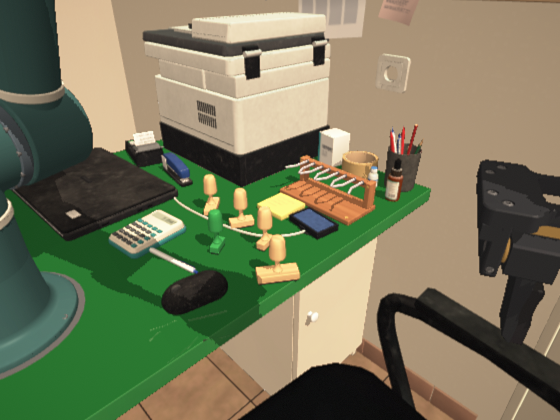

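View pics/top0.png

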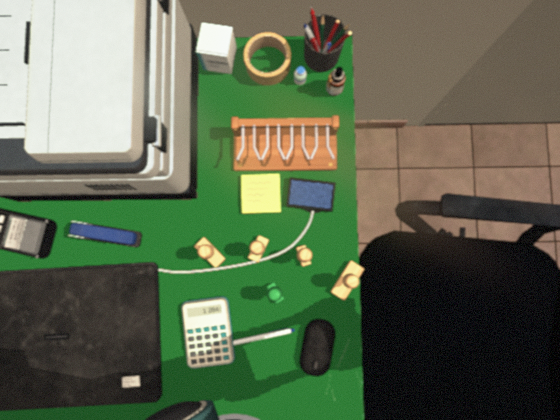

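The top view shows four pale stamps near (208,252), (258,247), (305,256) and (347,280), with the green look-alike at (275,293), which I'll leave. The rack is around (285,145), the ink pad is at (311,194) before its right half, and the memo pad is at (261,193). Next I'll measure and enlarge.

```bash
cat > h.py <<'E'
import numpy as np,cv2
from scipy.spatial.transform import Rotation as R
def ray(c,uv,z):
    uv=np.atleast_2d(uv).astype(float); K=c["intrinsics"]
    d=np.c_[(uv-[K[0,2],K[1,2]])/K[0,0],np.ones(len(uv))]@R.from_rotvec(c["orientation"]).as_matrix().T
    p=c["position"]; return p+d*((z-p[2])/d[:,2])[:,None]
def cloud(c):
    z=c["z_map"];v,u=np.mgrid[:z.shape[0],:z.shape[1]];K=c["intrinsics"]
    P=np.stack([(u-K[0,2])/K[0,0]*z,(v-K[1,2])/K[1,1]*z,z],-1)
    return P@R.from_rotvec(c["orientation"]).as_matrix().T+c["position"]
E
python3 - <<'E'
from h import *
for n in["top","scene"]:
    c=dict(np.load(n+"0.npz")); im=c["image"]
    P=cloud(c); hsv=cv2.cvtColor(im,cv2.COLOR_BGR2HSV)
    m=((hsv[...,0]>8)&(hsv[...,0]<28)&(hsv[...,1]>60)&(hsv[...,2]>140)).astype(np.uint8)
    k,l,s,ce=cv2.connectedComponentsWithStats(m)
    for i in range(1,k):
        if s[i,4]<80: continue
        q=(l==i)&(c["z_map"]>0)
        p=P[q]
        low=p[(p[:,2]>0.008)&(p[:,2]<0.024)]; hi=p[(p[:,2]>.06)&(p[:,2]<.1)]
        print(n,ce[i].round(),s[i,4],len(low),len(hi))
        if len(low)>8:
            r=cv2.minAreaRect(low[:,:2].astype(np.float32)*1000); print("  plate",np.round(r[0]),np.round(r[1]),round(r[2]),"zmax",p[:,2].max().round(3))
        if len(hi)>4: print("  knob mean",hi.mean(0).round(4),"mid",((hi.max(0)+hi.min(0))/2).round(4))
c=dict(np.load("top0.npz")); P=cloud(c)
print("desk z",P[220,230],P[330,270])
cv2.imwrite("pics/topcrop.png",cv2.resize(c["image"][220:320,180:380],None,fx=4,fy=4,interpolation=cv2.INTER_CUBIC))
cv2.imwrite("pics/rackcrop.png",cv2.resize(c["image"][100:220,200:360],None,fx=5,fy=5,interpolation=cv2.INTER_CUBIC))
E
```

```text
top [266.  54.] 737 9 0
  plate [826. -64.] [30. 84.] 7 zmax 0.053
top [289. 128.] 1492 499 967
  plate [ 641. -128.] [68. 59.] 89 zmax 0.077
  knob mean [ 0.6632 -0.1056  0.0713] mid [ 0.6375 -0.1045  0.0688]
top [554. 143.] 445 0 0
top [436. 147.] 2510 0 0
top [504. 130.] 154 0 0
top [285. 153.] 2802 2683 69
  plate [ 628. -103.] [205.  86.] 90 zmax 0.073
  knob mean [ 0.6152 -0.1077  0.0705] mid [ 0.6226 -0.1056  0.0698]
top [260. 141.] 270 239 27
  plate [642. -55.] [18. 58.] 90 zmax 0.073
  knob mean [ 0.6277 -0.0519  0.0711] mid [ 0.6247 -0.0573  0.071 ]
top [376. 148.] 1511 0 0
top [537. 151.] 288 0 0
top [500. 157.] 157 0 0
top [435. 182.] 1965 0 0
top [514. 183.] 2248 0 0
top [556. 184.] 261 0 0
top [376. 203.] 2620 0 0
top [456. 225.] 486 0 0
top [500. 230.] 720 0 0
top [209. 252.] 460 248 180
  plate [423.  46.] [60. 26.] 45 zmax 0.088
  knob mean [0.4229 0.0439 0.0793] mid [0.4231 0.0452 0.0743]
top [258. 248.] 296 116 161
  plate [429. -49.] [22. 48.] 64 zmax 0.088
  knob mean [ 0.4283 -0.0501  0.08  ] mid [ 0.4293 -0.0496  0.0746]
top [547. 248.] 147 0 0
top [304. 255.]
[... 524 characters left out ...]
 0.3849 -0.0102  0.0739]
scene [392. 189.] 146 42 0
  plate [ 742. -213.] [ 9. 21.] 36 zmax 0.053
scene [240. 210.] 554 218 186
  plate [427. -51.] [22. 49.] 63 zmax 0.087
  knob mean [ 0.4236 -0.0553  0.0749] mid [ 0.4259 -0.0528  0.0738]
scene [552. 199.] 107 0 75
  knob mean [ 0.8797 -0.4872  0.0651] mid [ 0.8807 -0.4859  0.0657]
scene [  6. 217.] 127 0 0
scene [549. 232.] 188 0 0
scene [133. 242.] 364 357 0
  plate [225.  34.] [50. 99.] 33 zmax 0.025
scene [547. 323.] 1838 0 0
scene [464. 374.] 7643 0 0
scene [196. 396.] 4071 0 0
scene [428. 409.] 483 0 0
scene [243. 411.] 126 0 0
scene [134. 414.] 263 0 0
desk z [ 0.48703648  0.00796079 -0.00150546] [ 0.2720214  -0.07003027 -0.00047041]
```

View pics/topcrop.png

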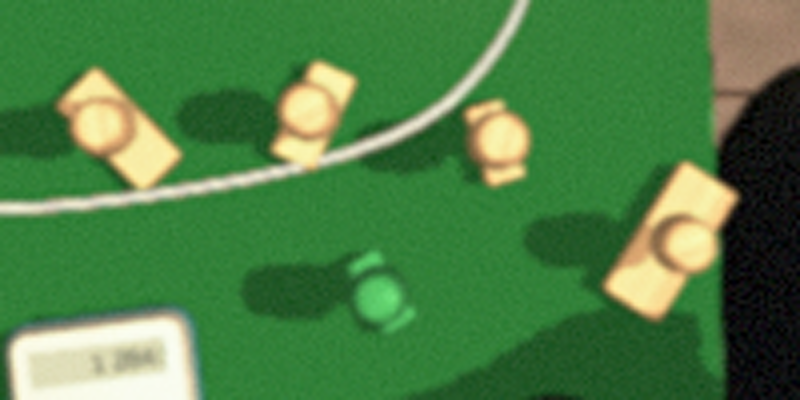

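View pics/rackcrop.png

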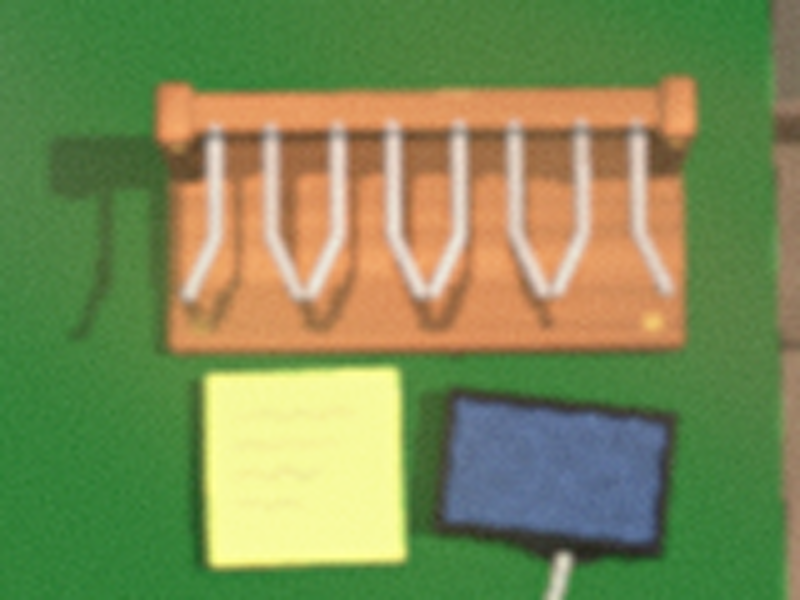

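Sizes match the four plates: medium (208,252), small (258,247), tiny (305,256), large (347,280). The enlarged crop confirms all four are pale wood, and that the green one at (275,293) is the look-alike. The ink pad is before the right half, so the order is large→fork_4, medium→fork_3, small→fork_2, tiny→fork_1. Next I'll get the rack pose from the wires and board, and plan the grasps.

```bash
python3 - <<'E'
from h import *
c=dict(np.load("top0.npz")); im=c["image"].astype(int); P=cloud(c)
# white wires
mx=im.max(2);mn=im.min(2)
v,u=np.mgrid[:420,:560]
box=(u>230)&(u<345)&(v>126)&(v<152)
m=((mn>125)&(mx-mn<60)&box).astype(np.uint8)
k,l,s,ce=cv2.connectedComponentsWithStats(m)
for i in range(1,k):
    if s[i,4]<10: continue
    vv,uu=np.where(l==i); p=ray(c,np.c_[uu,vv],0.071)
    f=np.polyfit(p[:,0],p[:,1],1)
    print(s[i],"y mean",p[:,1].mean().round(4),"x",p[:,0].min().round(4),p[:,0].max().round(4),"slope",f[0].round(3), "cols at row",[ (r,uu[vv==r].mean().round(1)) for r in (128,134,140)])
# board mask by depth .006-.018
b=(P[...,2]>.007)&(P[...,2]<.018)&(c["z_map"]>0)&(u>225)&(u<345)&(v>110)&(v<172)
r=cv2.minAreaRect(P[b][:,:2].astype(np.float32)*1000);print("board",r)
t=(P[...,2]>.055)&(c["z_map"]>0)&(u>225)&(u<345)&(v>110)&(v<132)
r=cv2.minAreaRect(P[t][:,:2].astype(np.float32)*1000);print("rail",r)
# tall things
for (a,bb) in [((190,20),(350,100))]:
    q=P[a[1]:bb[1],a[0]:bb[0]].reshape(-1,3); q=q[q[:,2]>.09]; print("tall behind xmin",q[:,0].min(), q[:,2].max())
pr=P[:,:200].reshape(-1,3); pr=pr[pr[:,2]>.25]; print("printer xmin",np.percentile(pr[:,0],1),"ymin",np.percentile(pr[:,1],1))
from cell import manip
print(R.from_rotvec(manip.state()["tcp_rot"]).as_matrix().round(3))
cs=dict(np.load("scene0.npz")); Q=cloud(cs)[140:340,470:560].reshape(-1,3); Q=Q[(Q[:,2]>.15)&(Q[:,0]<.6)]; print("gripper pts",Q.min(0),Q.max(0))
# green / ink / memo positions
hsv=cv2.cvtColor(c["image"],cv2.COLOR_BGR2HSV)
E
```

```text
[240 127   5  25  69] y mean -0.023 x 0.6098 0.6562 slope -0.041 cols at row [(128, np.float64(242.5)), (134, np.float64(242.5)), (140, np.float64(242.5))]
[253 127   5  25  76] y mean -0.0455 x 0.6093 0.6558 slope 0.042 cols at row [(128, np.float64(254.0)), (134, np.float64(254.0)), (140, np.float64(254.0))]
[264 127   5  25  73] y mean -0.0692 x 0.6091 0.6554 slope -0.047 cols at row [(128, np.float64(267.0)), (134, np.float64(267.0)), (140, np.float64(267.0))]
[277 127   5  25  81] y mean -0.091 x 0.6086 0.655 slope 0.052 cols at row [(128, np.float64(278.0)), (134, np.float64(278.0)), (140, np.float64(278.0))]
[289 127   5  25  83] y mean -0.1155 x 0.6084 0.6546 slope -0.029 cols at row [(128, np.float64(291.0)), (134, np.float64(291.5)), (140, np.float64(292.0))]
[301 127   5  25  82] y mean -0.137 x 0.6079 0.6543 slope 0.041 cols at row [(128, np.float64(302.5)), (134, np.float64(302.5)), (140, np.float64(303.0))]
[313 127   5  25  73] y mean -0.1612 x 0.6077 0.6538 slope -0.065 cols at row [(128, np.float64(316.0)), (134, np.float64(316.0)), (140, np.float64(316.0))]
[326 127   6  25  73] y mean -0.1828 x 0.6072 0.6535 slope 0.052 cols at row [(128, np.float64(327.0)), (134, np.float64(327.0)), (140, np.float64(327.0))]
board ((628.1055908203125, -103.32230377197266), (204.8979034423828, 86.75135803222656), 89.84481048583984)
rail ((660.63623046875, -104.17556762695312), (31.86850357055664, 203.202392578125), 0.08228977769613266)
tall behind xmin 0.3873669014662005 0.9882099056849546
printer xmin 0.1944235273457101 ymin -0.09881153431497666
[[-0.001  0.393 -0.92 ]
 [ 0.002 -0.92  -0.393]
 [-1.    -0.002 -0.   ]]
gripper pts [ 0.00071242 -0.59927412  0.23943401] [ 0.27434622 -0.52286899  0.44459622]
```

```bash
cat >> h.py <<'E'
def rv(deg):
    a=np.radians(deg);x=np.array([0,0,-1.]);y=np.array([np.cos(a),np.sin(a),0])
    return R.from_matrix(np.c_[x,y,np.cross(x,y)]).as_rotvec()
def wcam(st,w):
    T=w["T_tool_cam"];Rt=R.from_rotvec(st["tcp_rot"]).as_matrix()
    return dict(w,position=Rt@T[:3,3]+st["tool_pos"],orientation=R.from_matrix(Rt@T[:3,:3]).as_rotvec())
SX=0.634; FY=[-0.0343,-0.0801,-0.1263,-0.172]
ST=dict(medium=(.423,.045,-45,-90,2),small=(.4285,-.0495,-26,0,1),tiny=(.4147,-.136,17,0,0),large=(.3675,-.2193,-34,0,3))
E
python3 - <<'E'
from h import *
from cell import manip,inverse_kinematics,cams
for n,(x,y,a,b,f) in ST.items():
    for p,d in (((x,y,.055),a),((x,y,.17),a),((SX-.08,FY[f],.17),b),((SX,FY[f],.082),b)):
        for k in(0,180,-180):
            q=inverse_kinematics(p,rv(d+k)); print(n,p,d+k,None if q is None else np.round(q,2))
manip.move_pose((.52,-.10,.26),rv(-90))
s=manip.state();w=wcam(s,cams.capture("wrist"));print(s["clock"],s["tool_pos"],w["position"])
np.savez("w1.npz",**w);cv2.imwrite("pics/w1.png",w["image"])
c=cams.capture("scene");cv2.imwrite("pics/s1.png",c["image"])
E
```

```text
medium (0.423, 0.045, 0.055) -45 [ 0.05 -0.01  2.29 -0.    0.86  0.83]
medium (0.423, 0.045, 0.055) 135 [ 0.05 -0.01  2.29 -0.    0.86 -2.31]
medium (0.423, 0.045, 0.055) -225 [ 0.05 -0.01  2.29 -0.    0.86 -2.31]
medium (0.423, 0.045, 0.17) -45 [ 0.05 -0.17  2.19 -0.    1.12  0.83]
medium (0.423, 0.045, 0.17) 135 [ 0.05 -0.17  2.19  0.    1.12 -2.31]
medium (0.423, 0.045, 0.17) -225 [ 0.05 -0.17  2.19  0.    1.12 -2.31]
medium (0.554, -0.1263, 0.17) -90 [-0.27  0.12  1.91 -0.    1.12  1.3 ]
medium (0.554, -0.1263, 0.17) 90 [-0.27  0.12  1.91  0.    1.12 -1.84]
medium (0.554, -0.1263, 0.17) -270 [-0.27  0.12  1.91  0.    1.12 -1.84]
medium (0.634, -0.1263, 0.082) -90 [-0.24  0.34  1.81 -0.    0.99  1.34]
medium (0.634, -0.1263, 0.082) 90 [-0.24  0.34  1.81  0.    0.99 -1.81]
medium (0.634, -0.1263, 0.082) -270 [-0.24  0.34  1.81  0.    0.99 -1.81]
small (0.4285, -0.0495, 0.055) -26 [-0.17  0.    2.28 -0.    0.86  0.28]
small (0.4285, -0.0495, 0.055) 154 None
small (0.4285, -0.0495, 0.055) -206 None
small (0.4285, -0.0495, 0.17) -26 [-0.17 -0.15  2.17 -0.    1.12  0.28]
small (0.4285,
[... 1048 characters left out ...]
.0343, 0.082) -180 None
large (0.3675, -0.2193, 0.055) -34 [-0.6  -0.01  2.28 -0.    0.86 -0.  ]
large (0.3675, -0.2193, 0.055) 146 None
large (0.3675, -0.2193, 0.055) -214 None
large (0.3675, -0.2193, 0.17) -34 [-0.6  -0.16  2.18 -0.    1.12 -0.  ]
large (0.3675, -0.2193, 0.17) 146 None
large (0.3675, -0.2193, 0.17) -214 None
large (0.554, -0.172, 0.17) 0 [-0.34  0.14  1.88 -0.    1.12 -0.34]
large (0.554, -0.172, 0.17) 180 None
large (0.554, -0.172, 0.17) -180 None
large (0.634, -0.172, 0.082) 0 [-0.3   0.36  1.78 -0.    1.   -0.3 ]
large (0.634, -0.172, 0.082) 180 None
large (0.634, -0.172, 0.082) -180 None
2.1833 [ 0.5200502  -0.10065897  0.2600028 ] [ 0.59808702 -0.1007073   0.40695364]
```

View pics/w1.png

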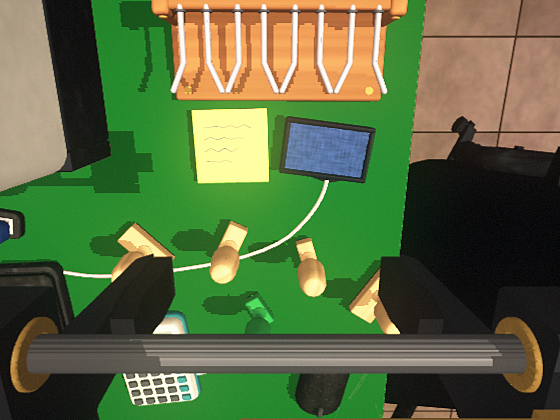

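View pics/s1.png

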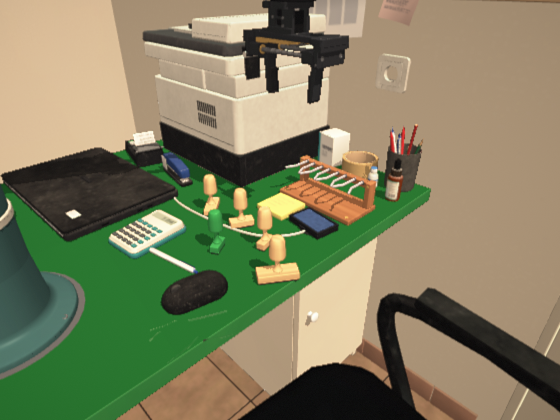

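The body is long along the jaws, and the camera sits 78 mm off one side. For the medium stamp beside the printer I'll use the half-turned grasp (ψ=135°), so the camera faces away from the printer. First I'll check the wires and stamps with this wrist view.

```bash
python3 - <<'E'
from h import *
c=dict(np.load("w1.npz")); im=c["image"].astype(int)
mx=im.max(2);mn=im.min(2)
for r in (18,30,40,52,70,85):
    m=(mn[r]>140)&(mx[r]-mn[r]<60); m[:165]=0;m[395:]=0
    l=np.flatnonzero(m); g=np.split(l,np.flatnonzero(np.diff(l)>2)+1)
    u=[x.mean() for x in g if len(x)>2]
    p=ray(c,[[x,r] for x in u],.0715); print(r,p[0,0].round(4),p[:,1].round(4))
P=cloud(c); v,u=np.mgrid[:420,:560]
hsv=cv2.cvtColor(c["image"],cv2.COLOR_BGR2HSV)
m=(hsv[...,0]>8)&(hsv[...,0]<28)&(hsv[...,1]>60)&(hsv[...,2]>140)&(v>205)&(v<300)&(u>100)&(u<420)
k,l,s,ce=cv2.connectedComponentsWithStats(m.astype(np.uint8))
for i in range(1,k):
    if s[i,4]<150: continue
    p=P[l==i]; lo=p[(p[:,2]>.008)&(p[:,2]<.022)];hi=p[(p[:,2]>.05)&(p[:,2]<.1)]
    print(ce[i].round(),"low",lo.mean(0).round(4) if len(lo) else 0,"knob",hi.mean(0).round(4) if len(hi) else 0, hi.max(0).round(3) if len(hi) else 0)
E
```

```text
18 0.6518 [-0.0241 -0.045  -0.0699 -0.0908 -0.1157 -0.1366 -0.1619 -0.1828]
30 0.643 [-0.0238 -0.0445 -0.07   -0.0907 -0.1158 -0.1369 -0.1616 -0.1827]
40 0.6355 [-0.0241 -0.0445 -0.0698 -0.0906 -0.1159 -0.1367 -0.1616 -0.1825]
52 0.6264 [-0.0238 -0.0448 -0.0695 -0.0909 -0.1156 -0.1366 -0.1618 -0.1828]
70 0.6124 [-0.0211 -0.047  -0.067  -0.0937 -0.1129 -0.1392 -0.1588 -0.1851]
85 0.6005 [-0.0152 -0.0523 -0.0616 -0.0987 -0.1071 -0.1443 -0.1535 -0.1907]
[227. 255.] low [ 0.4434 -0.0528  0.0166] knob [ 0.4368 -0.0512  0.0737] [ 0.445 -0.037  0.088]
[138. 248.] low [0.4349 0.0483 0.0164] knob [0.4353 0.0467 0.0691] [0.438 0.057 0.086]
[310. 268.] low [ 0.4278 -0.1332  0.017 ] knob [ 0.4232 -0.1353  0.0733] [ 0.431 -0.123  0.087]
[370. 289.] low [ 0.3744 -0.2097  0.0157] knob 0 0
```

```bash
cat >> h.py <<'E'
SX=0.635; FY=[-0.0344,-0.0802,-0.1263,-0.1722]
ST=dict(medium=(.424,.0452,135,90,2),small=(.4295,-.0495,-26,0,1),tiny=(.4157,-.136,17,0,0),large=(.3683,-.2193,-34,0,3))
GH=.055
def pick(m,n,high=.14):
    x,y,a,b,f=ST[n]; r=rv(a)
    m.move_pose((x,y,high),r)
    m.set_gripper(.06)
    m.move_linear((x,y,GH),.12)
    m.set_gripper(0,20)
    s=m.state();print(n,"width",s["gripper_width"],s["tool_pos"].round(4),s["clock"],s["contact_force"].round(1))
E
python3 - <<'E'
from h import *
from cell import manip,cams
manip.move_pose((.50,-.10,.24),rv(90))
manip.move_pose((.42,-.03,.16),rv(135))
pick(manip,"medium")
x,y,*_=ST["medium"]
manip.move_linear((x,y,.16),.12)
manip.move_linear((.46,-.126,.19),.2,rot=rv(90))
s=manip.state();print(s["clock"],s["gripper_width"],s["contact_force"])
c=cams.capture("scene");cv2.imwrite("pics/s2.png",c["image"]);np.savez("s2.npz",**c)
w=wcam(s,cams.capture("wrist"));cv2.imwrite("pics/w2.png",w["image"])
E
```

```text
medium width 0.027431517063239142 [0.4242 0.0453 0.0553] 8.0667 [-0.8 -0.2  1.5]
10.125 0.027537011281259502 [-0.52100996  0.29620636  0.32801481]
```

View pics/s2.png

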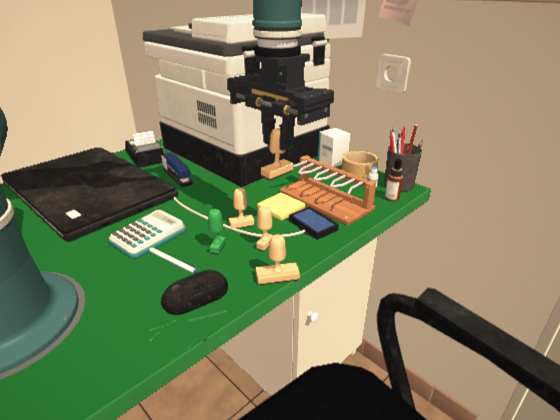

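View pics/w2.png

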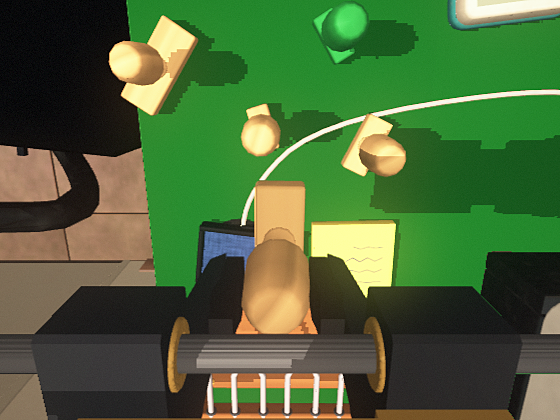

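The medium stamp is held upright (plate edges at cols 255–305 run front to back), clear of everything. Now I'll insert it.

```bash
cat >> h.py <<'E'
def place(m,n):
    x,y,a,b,f=ST[n]; fy=FY[f]
    m.move_linear((SX-.09,fy,.15),.2,rot=rv(b))
    m.move_linear((SX-.09,fy,GH+.0315),.12)
    m.move_linear((SX,fy,GH+.0315),.07)
    s=m.state();print("in",s["tool_pos"].round(4),s["contact_force"].round(1),s["clock"])
    m.move_linear((SX,fy,GH+.0275),.02)
    s=m.state();print("down",s["tool_pos"].round(4),s["contact_force"].round(1))
    m.set_gripper(.042)
    m.move_linear((SX,fy,.17),.1)
    s=m.state();print("out",s["tool_pos"].round(4),s["clock"],s["contact_force"].round(1))
E
python3 - <<'E'
from h import *
from cell import manip,cams
place(manip,"medium")
manip.move_linear((.47,-.09,.20),.25)
for n in("scene","top"):
    c=cams.capture(n);cv2.imwrite(f"pics/{n}3.png",c["image"]);np.savez(n+"3.npz",**c)
E
```

```text
in [ 0.6345 -0.1263  0.0864] [ 0.   0.3 -1.3] 12.9583
down [ 0.6348 -0.1263  0.0824] [-0.3 -0.2 -0.5]
out [ 0.6344 -0.1262  0.1691] 14.75 [ 0.4 -0.  -0.2]
```

View pics/scene3.png

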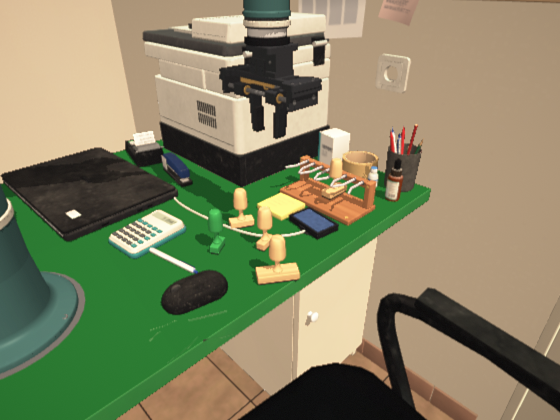

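View pics/top3.png

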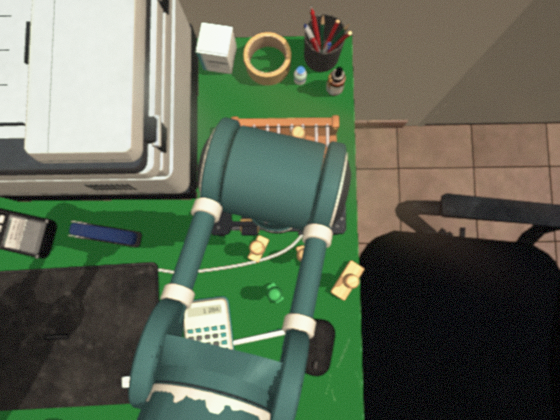

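The medium stamp hangs in fork_3, at scene (336,170). Now the small one.

```bash
python3 - <<'E'
from h import *
from cell import manip,cams
n="small"
pick(manip,n,.15)
x,y,*_=ST[n]
manip.move_linear((x,y,.16),.12)
manip.move_linear((.49,FY[ST[n][4]],.18),.2,rot=rv(0))
s=manip.state();print(s["clock"],s["gripper_width"])
w=wcam(s,cams.capture("wrist"));cv2.imwrite("pics/w4.png",w["image"])
c=cams.capture("scene");cv2.imwrite("pics/s4.png",c["image"])
E
```

```text
small width 0.027695613139002023 [ 0.4296 -0.0495  0.0552] 19.4917 [-0.7  1.   1.4]
21.1167 0.027078390896472685
```

View pics/w4.png

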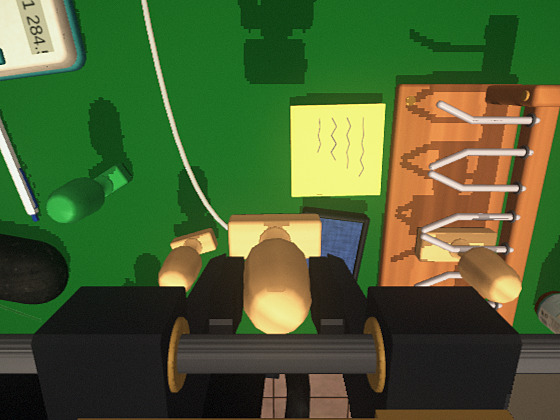

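View pics/s4.png

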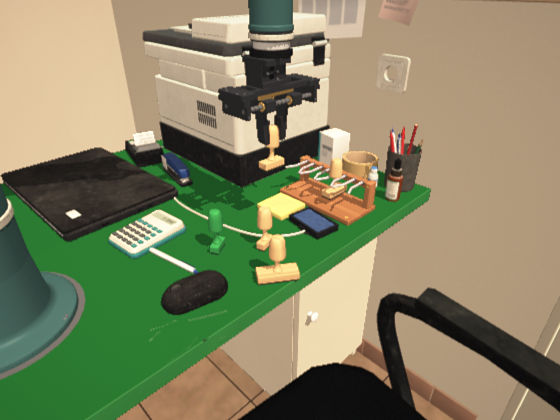

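The small one is held straight at wrist (275,235), and medium sits seated in fork_3. I'll place small, then fetch large.

```bash
python3 - <<'E'
from h import *
from cell import manip,cams
place(manip,"small")
manip.move_linear((.48,-.13,.22),.25)
n="large"
pick(manip,n,.15)
x,y,*_=ST[n]
manip.move_linear((x,y,.19),.12)
manip.move_linear((.48,FY[3],.20),.2,rot=rv(0))
s=manip.state();print(s["clock"],s["gripper_width"])
w=wcam(s,cams.capture("wrist"));cv2.imwrite("pics/w5.png",w["image"])
c=cams.capture("scene");cv2.imwrite("pics/s5.png",c["image"])
E
```

```text
in [ 0.6345 -0.0802  0.0864] [ 0.2  0.  -1. ] 23.8
down [ 0.6347 -0.0802  0.0823] [ 0.5 -0.6 -0.8]
out [ 0.6343 -0.0801  0.1691] 25.5917 [0.7 0.2 0.3]
large width 0.026933496720029544 [ 0.3683 -0.2193  0.0552] 29.1 [-1.1  0.1  2.1]
31.1333 0.02720879260355219
```

View pics/w5.png

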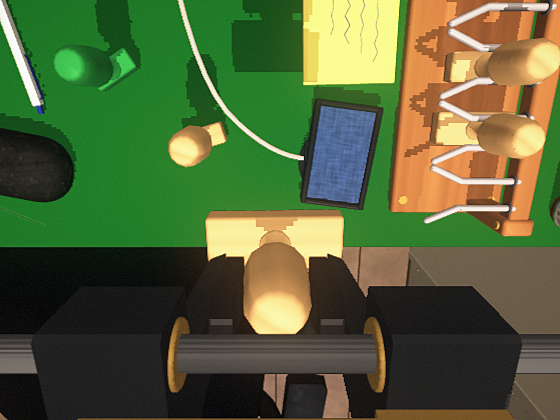

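View pics/s5.png

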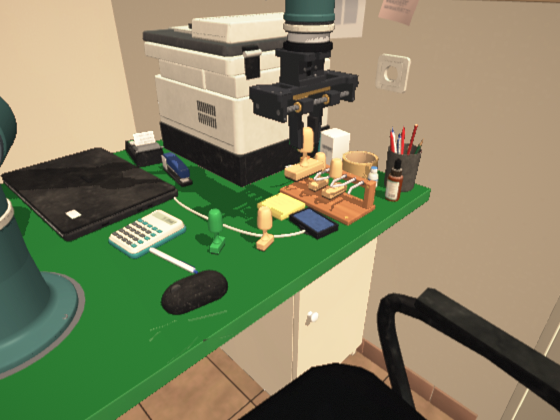

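Small hangs in fork_2 and large is held straight (plate top edge at row 212, level). I'll place large, then do tiny.

```bash
python3 - <<'E'
from h import *
from cell import manip,cams
place(manip,"large")
manip.move_linear((.48,-.14,.22),.25)
n="tiny"
pick(manip,n,.15)
x,y,*_=ST[n]
manip.move_linear((x,y,.17),.12)
manip.move_linear((.49,FY[0],.18),.2,rot=rv(0))
s=manip.state();print(s["clock"],s["gripper_width"])
w=wcam(s,cams.capture("wrist"));cv2.imwrite("pics/w6.png",w["image"])
c=cams.capture("scene");cv2.imwrite("pics/s6.png",c["image"])
E
```

```text
in [ 0.6345 -0.1722  0.0864] [ 0.8  0.2 -0.5] 33.9083
down [ 0.6346 -0.1722  0.0822] [ 0.3 -1.  -0.9]
out [ 0.6344 -0.172   0.169 ] 35.7 [ 1.2 -0.3  0.4]
tiny width 0.02731466438621365 [ 0.4158 -0.1361  0.0552] 38.975 [-0.  -0.   1.4]
40.8667 0.027286131577992107
```

View pics/w6.png

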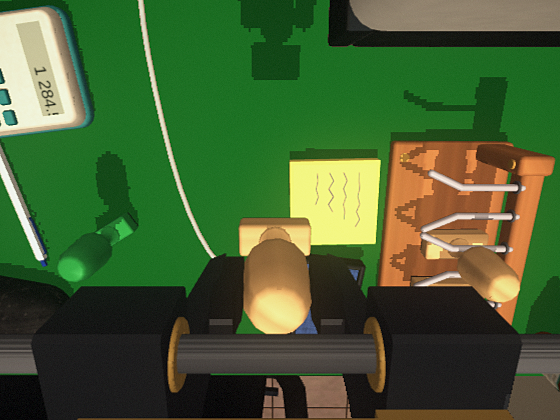

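View pics/s6.png

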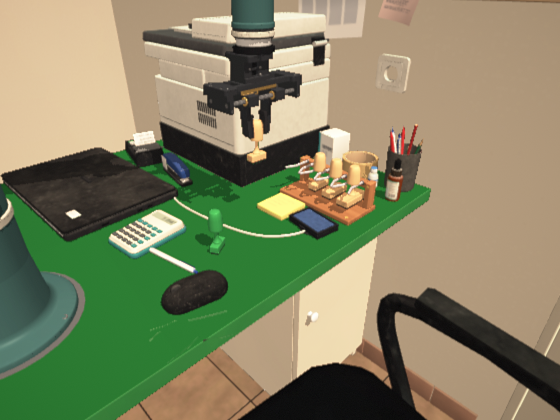

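Three stamps hang (scene 320, 337 and 353, row ~170) and tiny is held straight. I'll place it, back off to the side away from the top view, and check.

```bash
python3 - <<'E'
from h import *
from cell import manip,cams
place(manip,"tiny")
manip.move_linear((.50,-.08,.25),.25)
s=manip.state();w=wcam(s,cams.capture("wrist"));cv2.imwrite("pics/w7.png",w["image"])
manip.move_pose((.265,-.60,.30),rv(-67))
print(manip.state()["clock"])
for n in("scene","top"):
    c=cams.capture(n);np.savez(n+"7.npz",**c)
    b=(c["image"][100:230,190:360] if n=="top" else c["image"][140:245,250:410])
    cv2.imwrite(f"pics/{n}7.png",cv2.resize(b,None,fx=4.5,fy=4.5,interpolation=cv2.INTER_CUBIC))
    P=cloud(c)
    for f,y in enumerate(FY):
        q=P.reshape(-1,3); q=q[(abs(q[:,0]-SX)<.02)&(abs(q[:,1]-y)<.02)&(q[:,2]>.085)&(q[:,2]<.13)]
        t=q[q[:,2]>.105]
        print(n,f+1,len(q),"knob c",q.mean(0).round(4),"range mid",((q.max(0)+q.min(0))/2).round(4)[:2],"ztop",np.percentile(q[:,2],95).round(4))
c0=dict(np.load("top0.npz"));c1=dict(np.load("top7.npz"))
for c in(c0,c1):
    h=cv2.cvtColor(c["image"],cv2.COLOR_BGR2HSV)
    m=(h[...,0]>100)&(h[...,0]<125)&(h[...,1]>70); m[:175]=0;m[215:]=0;m[:,:285]=0;m[:,340:]=0
    print("ink",np.argwhere(m).mean(0))
    m=(h[...,0]>24)&(h[...,0]<36)&(h[...,1]>60)&(h[...,2]>150);m[:170]=0;m[220:]=0;m[:,:235]=0;m[:,285:]=0
    print("memo",np.argwhere(m).mean(0))
E
```

```text
in [ 0.6345 -0.0344  0.0864] [-0.7 -1.3 -0.9] 43.55
down [ 0.6347 -0.0344  0.0823] [ 0.3 -0.  -0.3]
out [ 0.6344 -0.0344  0.1691] 45.3417 [0.4 0.4 0. ]
48.25
scene 1 155 knob c [ 0.6283 -0.0404  0.1005] range mid [ 0.6308 -0.038 ] ztop 0.1133
scene 2 165 knob c [ 0.6279 -0.0855  0.1007] range mid [ 0.6306 -0.0828] ztop 0.1135
scene 3 173 knob c [ 0.6274 -0.1311  0.1008] range mid [ 0.6317 -0.1286] ztop 0.1131
scene 4 198 knob c [ 0.6274 -0.1785  0.1005] range mid [ 0.6306 -0.176 ] ztop 0.1135
top 1 199 knob c [ 0.6313 -0.0357  0.1054] range mid [ 0.6335 -0.035 ] ztop 0.1134
top 2 196 knob c [ 0.6313 -0.0806  0.1058] range mid [ 0.6344 -0.0804] ztop 0.1131
top 3 198 knob c [ 0.6316 -0.1259  0.1054] range mid [ 0.6341 -0.1255] ztop 0.1131
top 4 198 knob c [ 0.6313 -0.1727  0.1055] range mid [ 0.6333 -0.1736] ztop 0.1129
ink [194.08574277 310.95114656]
memo [193.34314381 260.11973244]
ink [194.11980198 310.96831683]
memo [193.35093583 260.11229947]
```

View pics/top7.png

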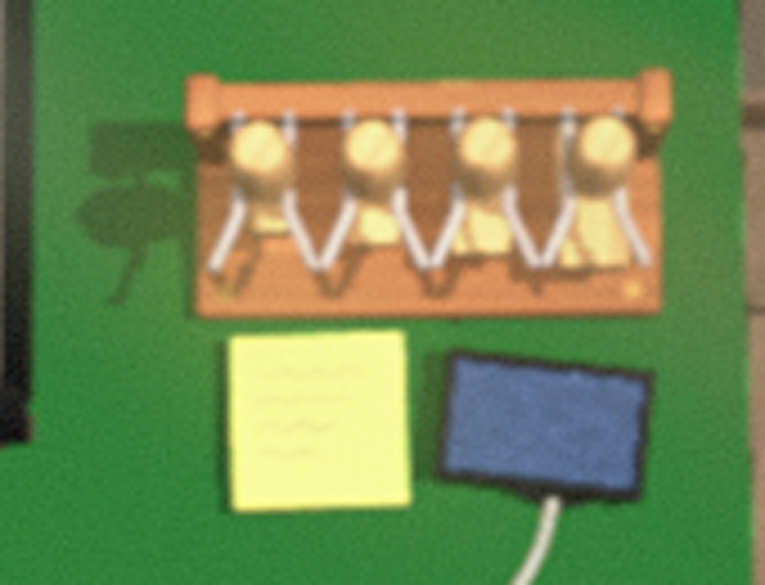

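View pics/scene7.png

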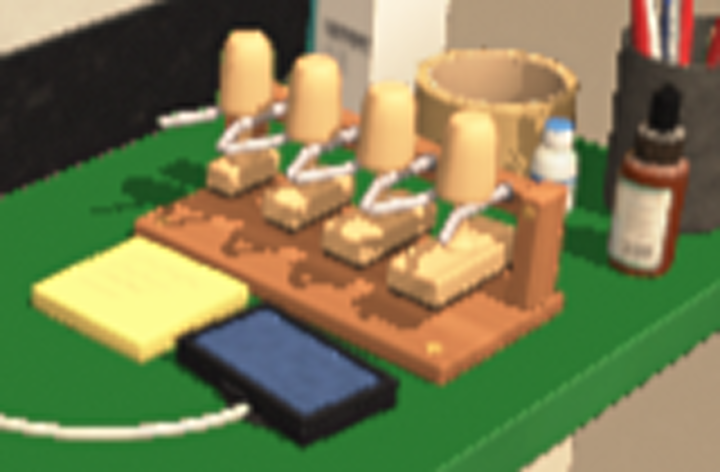

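View pics/w7.png

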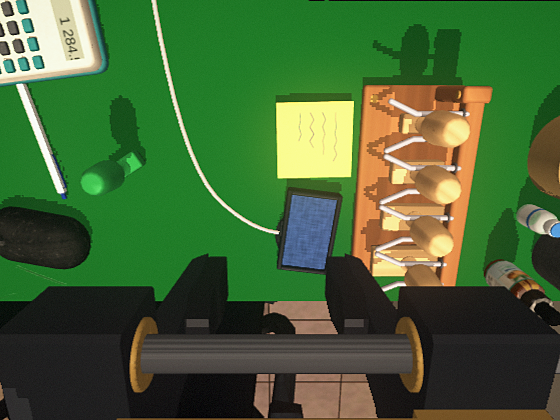

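All four hang upright and in order, with knob tops at 113 mm, the seated height. The ink and memo pads have not moved.

```bash
python3 -c "
from cell import order
print(order.close_job())"
```

```text
the job is handed in; nothing more can be done
None
```

The four stamps are hanging on the rack in size order and the job is handed in, at about 48 s of the 93 s allowed. The ink pad lies before the rack's right half, so large is in fork_4, medium in fork_3, small in fork_2 and tiny in fork_1. I gripped each by its knob, turned its plate front to back, slid it in from the front and lowered it onto the wires.

- **Position:** in the top view, the knob centres are within about 4 mm of the measured seats. The scene camera reads 2–8 mm off because it sees only one side of each knob.
- **Height:** all knob tops are at 113 mm, which puts each stamp's underside 27 mm above the desk.
- **Upright and direction:** judged by eye in the last pictures, the stamps look upright and their plates run front to back. I did not measure either angle at the end.
- **Everything else:** the ink pad and memo pad moved less than 0.1 pixel between the first and last top views. I did not touch the green look-alike. The tool force readings I took stayed within about 2 N, and the arm is parked clear.

No check failed. The largest disagreement was about 2 mm between the top and wrist views of the stamps before gripping, and I used values in between.

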